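# Clamp a bottle under a screw-down lever bolt

### The job

Secure the reagent bottle in the shaker holder: swing the arm over the bottle as far as it goes, screw the red-levered clamp bolt down clockwise with its lever still standing until it stops snug with its rubber foot pressing on the bottle cap, then fold the red lever all the way down flat. Leave the bottle upright in its cradle, and do not disturb the beaker, timer or small dropper bottle beside it.

Things in the scene. Friction and masses are not known exactly. Their poses are not given: they have to be found in the camera images.
- holder: Fixed shaker holder: blue base plate 220 x 120 mm, top 16 mm above the table; origin on the table. A black cradle ring (74 mm wide, 14 mm high) stands at its local (-20, 0) mm with the bottle in it, a steel post (22 mm thick) at its local (80, 0) mm. Its local z is up; its local x runs from cradle to post.
- post_top (a point): Point on the vertical axis of the steel post, about which the swing arm turns; 152 mm above the table, at the height of the arm's upper face.
- swing_arm (a joint): Angle of the aluminium swing arm (bar 30 mm wide, 18 mm high, underside 134 mm above the table; bolt 100 mm from the post axis). 0 = at its stop, along the holder's local -x, bolt right over the bottle; positive = swung open, counterclockwise from above, up to 1.4 rad. 3 N at the bolt moves it; it stays where left. Its stop takes up the clockwise torque of screwing.
- clamp_bolt: Upright clamp bolt threaded through the end of the swing arm. Origin: the lever's pivot, on the bolt axis; the dark steel head below it is 30 mm wide and its two cheeks reach 6 mm above it. Local z is up; local x points to the side to which the lever folds. Turned clockwise seen from above it screws down, 12 mm a turn, and stays where left. A 38 mm swivelling rubber foot under it meets the cap.
- bolt_head (a point): Centre of the bolt's head, 13 mm below the lever pivot. The bolt starts 2.5 to 4.2 rad of turning short of snug; how far is not shown and must be felt. It runs freely at 0.06 N m, up to 0.2 once the foot touches, until it is snug: there it stops firmly and the torque climbs past 0.5 N m within 0.1 rad. Turned harder, the lever slips and twists in the jaws. Let go, it stays snug.
- lever (a joint): Fold angle of the red lever on the bolt's head: 0 = standing upright in line with the bolt (start), 1.571 = folded down level, towards the bolt's local x. Friction 0.05 N m: it stays where it is left. Folding works a cam that pushes the foot 0.6 mm further down. It can be folded at any bolt angle.
- lever_tip (a point): Middle of the free end of the red lever, 60 mm from its pivot. A bar 14 mm thick (along the bolt's local x) and 20 mm wide (along local y); a black strip marks the face on the side to which it folds. Standing, its upper 35 mm can be pinched from above across either pair of faces (so a regrasp is possible every quarter turn) to swing the arm and turn the bolt; folded, its upper face lies 7 mm above the pivot.
- bottle: Plastic reagent bottle with a white ribbed screw cap, 60 mm wide, 94 mm tall, standing loose in the cradle ring. Origin at the centre of its underside, local z up.
- cradle_floor (a point): Centre of the cradle's floor, where the middle of the bottle's underside belongs.
- beaker: Bystander: small glass beaker, 46 mm wide, 58 mm tall, origin at the centre of its underside.
- timer: Bystander: white timer lying on its back, 62 x 66 x 20 mm, origin at the centre of its underside.
- dropper: Bystander: small dropper bottle with white cap, 34 mm wide, 62 mm tall, origin at the centre of its underside.
There are look-alikes about, which are no part of the job. What is shaped like the bottle but blue or orange is not meant.

How it is judged:
On the way, in this order (a step that is already met when the one before it is completed fails the run):
1. the arm is swung to its stop over the bottle, lever still standing (value of joint swing_arm below 0.04 rad and value of joint lever below 0.5 rad), for 0.1 s.
2. the bolt is snug on the bottle (more than 10 N), lever still standing (all of step 1 and contact force between clamp_bolt and bottle above 10 N), for 0.2 s.
At the end, for the whole second after the job is handed in: The arm is at its stop (within 0.04 rad), the lever is folded flat (within 0.15 rad of level), the bolt's foot presses the bottle with more than 15 N, and the bottle stands still and upright on the cradle's floor, within 7 mm of its middle (value of joint lever above 1.42 rad and value of joint swing_arm below 0.04 rad and contact force between clamp_bolt and bottle above 15 N and angle between bottle's own z axis and vertical below 0.06 rad and distance between bottle and cradle_floor below 0.007 m and linear speed of bottle below 0.02 m/s); the robot touches nothing.
It fails at once if the beaker is moved more than 20 mm (distance of beaker from where it was at the start of the episode above 0.02 m).
It fails at once if the timer is moved more than 20 mm (distance of timer from where it was at the start of the episode above 0.02 m).
It fails at once if the dropper bottle is moved more than 20 mm (distance of dropper from where it was at the start of the episode above 0.02 m).
It also fails if it takes over 69 s, if anything falls off the work surface, if the arm or the gripper's body presses on something with over 40 N, if the wrist force passes 120 N, or if a joint passes its speed limit or range.

### The arm

A 7-joint arm with a two-finger parallel gripper is mounted at the origin on a cart in front of the work surface, level with it; the furniture and walls round the work are solid. World frame = base frame: x ahead of the robot, y to its left, z up, the work surface at z = 0. Lengths are in m, angles in rad, forces in N, time in s.
With the tool pointing down it reaches from about 0.4 to 0.85 m from the base axis. Payload 10.4 kg.
Tool frame: the origin (TCP) lies midway between the tips of the shut fingers; the grasp point (between the pads) lies 19 mm behind it; z points along the fingers, y is the line along which they close (so a half turn about z gives the same grasp; the last joint's range is limited). The gripper opens to 85 mm and grips with 20 to 120 N. Pads are 22 mm wide; open, the fingers measure 114 mm over their backs; the gripper's body (76 mm by 85 mm) begins 54 mm behind the grasp point. The pads swing forward as they close: fully open they stand 13 mm farther back than shut.
Start: joints at [-1.261, 0.332, -0.065, 1.46, 0.022, 1.35, -0.088], TCP at [0.204, 0.591, 0.231] pointing down, gripper open.
Joint ranges: [-2.6, 2.6], [-0.5, 2.12], [-1.47, 1.34], [0.16, 2.42], [-1.27, 4.41], [0.06, 2.06], [-2.6, 2.6]. Speed limits (rad/s): [2.22, 2.22, 2.79, 2.79, 3.14, 3.14, 3.14].

### API

Orientations are given as a unit quaternion [x, y, z, w].
In Python, from workcell import get_obs, camera, camera_params, hand_in gives the robot as it stands.
- The arm moves only by the tool carry_out, never from a script. Its argument "commands" is a list that holds one entry, the list of rows, each a list of 6 numbers: the shift along the tool's x, y, z in units of 40 mm (1.0 is 40 mm), then the turn, a rotation vector about the tool's x, y, z in units of 6 degrees (1.0 is 6 degrees). In form: [[[x, y, z, ax, ay, az], ...]]. A call has 1 to 20 rows; each row shifts and turns the commanded pose from where the row before left it, along the tool's axes as they then stand; what a row does not reach is not made up. A row lasts 1/12 s, in which the tool goes at most 41.7 mm and 7.16 degrees, less where a joint would pass 70% of its speed; a pose out of reach is approached as far as the arm can. A call is refused whole if a number of a shift passes 1 or a number of a turn 1, either way. A call with a gripper value outside its range is refused whole. "hand" is the closure, from -1 (fully open) to 1 (shut), set as the call begins (left out, the last holds). The fingers move at their own pace and stop on an object; "force" is the grip in N (left out, the last holds). Time passes only in rows, so rows that do not move let the fingers close. It gives the time, the measured TCP pose, the force, the opening and the grip force at its end, in the units of the state.
- get_obs(): the state, without advancing time (a new reading comes with each control period).
- camera(name): name is "scene" or "top" or "wrist"; returns the picture (480x640x3 uint8, red, green, blue); there is no depth.
- camera_params(name): a dict with "mtx" (3x3 intrinsics, pixels), "R" (3x3) and "t" (3): a world point X has camera coordinates R X + t. Camera axes: x right, y down, z forward; pixel columns grow to the right and rows downward; lengths in m; the calibration is good to about 2 mm. A picture is of the moment at which its call begins: read the wrist's pose just before it. camera_params takes no time and is no camera call; for the wrist camera it gives the pose at the moment of the call.
- hand_in(): hands the job in; it is judged then, once.
The state is a dict: "clock": time; "joint_pos": joint angles; "joint_velocities": joint speeds; "tau": joint torques, N m; "position": TCP position; "ee_rot": TCP orientation; "ft_force": force on the tool from outside, world axes, zero at the start; "torque": the same for the moment, N m; "grip_width": opening from 0.0 (shut) to 1.0 (fully open); "grasp_force": force on a finger pad.
Only numpy, scipy, OpenCV 4.12 (cv2) and the standard library are available. Lean on these libraries where they do the work, as an engineer would, in place of code of your own. Each camera call takes 0.05 s, during which the arm holds its last target. There are 200 camera calls.

## Working session

There is one attempt and no reset: what is moved stays moved. The work goes in short steps, Python scripts to look and compute and a tool call to move; the robot and the scene stay as the last step left them, time stands still between calls to the robot, and variables do not carry over. Pictures are saved under pics/ and viewed, at most 10 in all, crops included, and the job is handed in when it is done.

Besides the shell and the picture viewer there is one more tool, called after "Request:" by a JSON object that holds its "name" and its "arguments". carry_out: Moves the arm, as the interface text tells. Its arguments: {"type":"object","properties":{"commands":{"type":"array"},"hand":{"type":"number"},"force":{"type":"number"}},"required":["commands"]}

```bash
mkdir -p pics; ls; python3 - <<'E'
from workcell import *
import cv2
for n in("scene","top"):
    cv2.imwrite(f"pics/{n}0.png",camera(n)[:,:,::-1])
    p=camera_params(n);print(n,p)
print(get_obs())
E
```

```text
pics
scene {'mtx': array([[541.38284119,   0.        , 321.01701516],
       [  0.        , 541.38284119, 239.89867542],
       [  0.        ,   0.        ,   1.        ]]), 'R': array([[-0.98720134,  0.15946845, -0.0018239 ],
       [ 0.14284466,  0.87908942, -0.45474959],
       [-0.07091484, -0.44918994, -0.89061748]]), 't': array([ 0.47908514, -0.03453492,  1.03308836])}
top {'mtx': array([[494.91727359,   0.        , 320.70999848],
       [  0.        , 494.91727359, 225.28476301],
       [  0.        ,   0.        ,   1.        ]]), 'R': array([[ 0.00558904, -0.99994479, -0.00889801],
       [-0.99255909, -0.00446497, -0.121682  ],
       [ 0.12163555,  0.00951188, -0.99252925]]), 't': array([0.01831115, 0.51027854, 0.96808474])}
{'clock': 0.1, 'joint_pos': array([-1.26060925,  0.33278466, -0.06471968,  1.46083543,  0.02161606,
        1.34991663, -0.08849976]), 'joint_velocities': array([-6.09962899e-04, -2.59129894e-03,  3.50954936e-04, -1.39350404e-05,
        1.78830679e-03, -3.32968363e-04, -9.99996529e-05]), 'tau': array([ 2.59123088e-03, -6.26750779e+01,  4.99729556e-02, -3.92425668e+01,
        1.64486450e-02,  6.90708330e-03, -6.76589707e-06]), 'position': array([0.20406251, 0.5903975 , 0.230621  ]), 'ee_rot': array([ 1.65606475e-01,  9.86191719e-01, -6.19939396e-04, -7.05905838e-05]), 'ft_force': array([-0.08956078, -0.40959449, -0.49345473]), 'torque': array([-0.04434759,  0.00410113,  0.01796682]), 'grasp_force': 0.0, 'grip_width': 1.0044340926028814}
```

View pics/scene0.png

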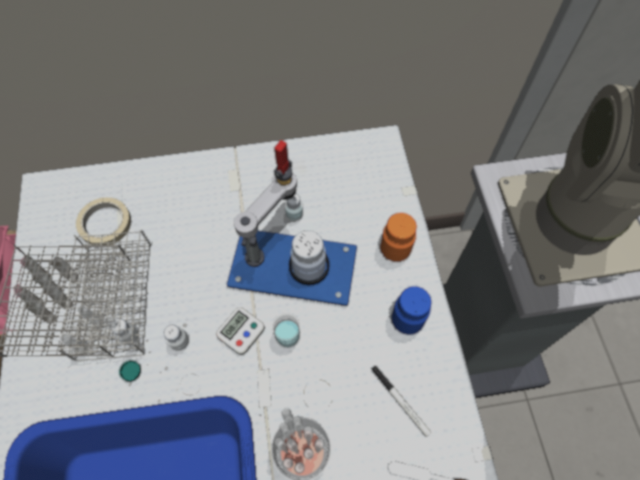

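View pics/top0.png

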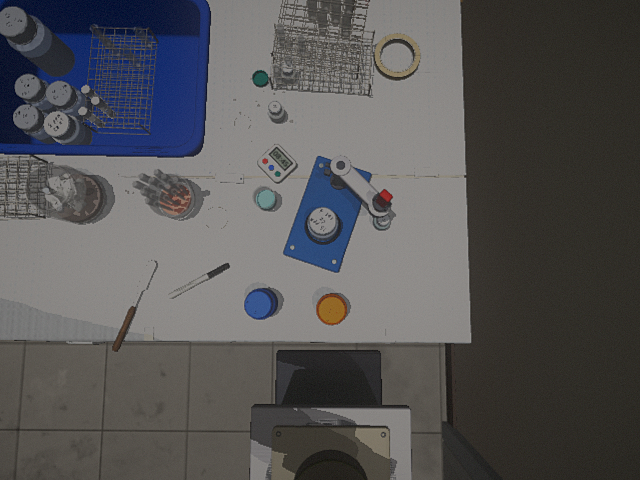

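Candidates. Lever: the only red bar is at scene (282,155) and top (386,196). Bottle: the white-capped one in the cradle is at scene (309,255) and top (323,224). The blue (top 260,304) and orange (top 331,309) ones are look-alikes, and the white-capped ones in the bin are stock. I'll check the choice in a close crop.

```bash
python3 - <<'E'
import cv2,numpy as np
a=cv2.imread("pics/scene0.png")[130:310,220:370];b=cv2.imread("pics/top0.png")[140:280,270:410]
a=cv2.resize(a,(400,480),interpolation=2);b=cv2.resize(b,(400,400),interpolation=2);b=cv2.copyMakeBorder(b,0,80,0,0,0)
cv2.imwrite("pics/crop0.png",np.hstack([a,b]))
E
```

```text
(no output)
```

View pics/crop0.png

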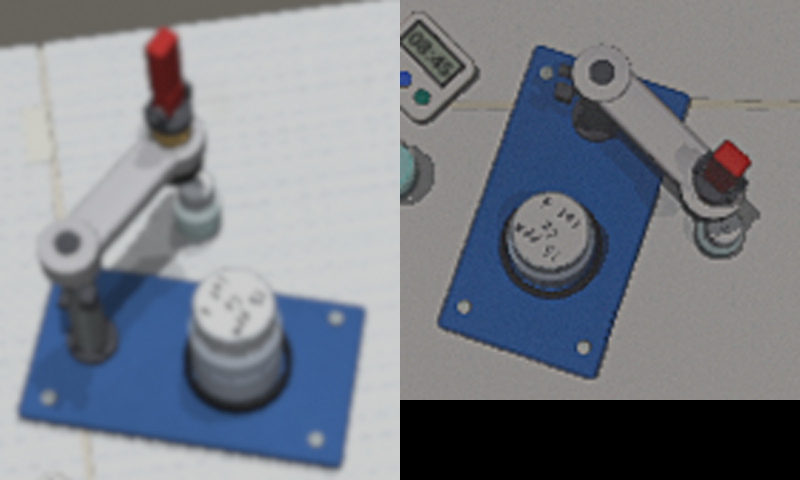

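```bash
cat >h.py <<'E'
from workcell import *
import cv2,numpy as np
from scipy.spatial.transform import Rotation as Ro
def P(n):
    p=camera_params(n);return p['mtx']@np.c_[p['R'],p['t']]
def tri(a,b,A="scene",B="top"):
    X=cv2.triangulatePoints(P(A),P(B),np.array(a,float).reshape(2,1),np.array(b,float).reshape(2,1));return (X[:3]/X[3]).ravel()
def atz(n,uv,z):
    p=camera_params(n);d=p['R'].T@np.linalg.inv(p['mtx'])@[*uv,1];c=-p['R'].T@p['t'];return c+d*(z-c[2])/d[2]
E
python3 - <<'E'
from h import *
print("post",tri((245.1,221.1),(340.4,165.2)),atz("top",(340.4,165.2),.152))
print("tip",tri((280,143.5),(386.2,196)))
print("cap",tri((307.4,240.6),(322.9,221.2)),atz("top",(322.9,221.2),.11))
for uv in [(278,142),(0,0)][:1]:pass
t=np.array([[538,46],[690,95],[597,377],[440,325]])
for c in t: print("plate",atz("top",((c[0]-400)/2.857+270,c[1]/2.857+140),.016))
o=get_obs();R=Ro.from_quat(o['ee_rot']).as_matrix();print(R)
p=camera_params("wrist");print("wristcam in tool",R.T@(-p['R'].T@p['t']-o['position']),p['R']@R,p['mtx'])
E
```

```text
post [ 0.60499905 -0.01519246  0.15054369] [ 0.60447039 -0.01509586  0.152     ]
tip [ 0.5326579  -0.08568606  0.24469592]
cap [0.50925835 0.01566626 0.1112672 ] [0.50820351 0.01609877 0.11      ]
plate [0.65742525 0.026867   0.016     ]
plate [ 0.62130013 -0.08376586  0.016     ]
plate [ 0.41694474 -0.01646527  0.016     ]
plate [0.45327698 0.09549175 0.016     ]
[[-9.45148981e-01  3.26639380e-01 -3.44563654e-04]
 [ 3.26639555e-01  9.45148222e-01 -1.19937768e-03]
 [-6.61002576e-05 -1.24613871e-03 -9.99999221e-01]]
wristcam in tool [ 0.07729037  0.00172905 -0.14255724] [[-4.50122060e-04  9.99999830e-01 -3.70077325e-04]
 [-9.53451941e-01 -5.40764637e-04 -3.01544531e-01]
 [-3.01544680e-01  2.17119098e-04  9.53452022e-01]] [[362.35005544   0.         319.99199327]
 [  0.         362.35005544 238.92544419]
 [  0.           0.           1.        ]]
```

Request:
{"name": "carry_out", "arguments": {"commands": [[[0,0,-0.9,0,0,0],[0,0,-0.9,0,0,0],[-0.3,-0.3,-0.9,0,0,0],[-0.7,-0.7,-0.15,0,0,0],[-0.7,-0.7,0,0,0,0],[-0.7,-0.7,0,0,0,0],[-0.7,-0.7,0,0,0,0],[-0.7,-0.7,0,0,0,0],[-0.7,-0.7,0,0,0,0],[-0.7,-0.7,0,0,0,0],[-0.7,-0.7,0,0,0,0],[-0.7,-0.7,0,0,0,0],[-0.7,-0.7,0,0,0,0],[-0.7,-0.7,0,0,0,0],[-0.7,-0.7,0,0,0,0],[-0.7,-0.7,0,0,0,0],[-0.7,-0.7,0,0,0,0],[-0.7,-0.7,0,0,0,0],[-0.7,-0.7,0,0,0,0],[-0.7,-0.7,0,0,0,0]]], "hand": -1}}

```text
clock: 1.77
position: [0.5062, -0.0319, 0.3453]
ee_rot: [0.166, 0.986, 0.0, 0.0]
ft_force: [0.9, 1.0, 0.7]
grip_width: 0.999
grasp_force: 0.0
```

Request:
{"name": "carry_out", "arguments": {"commands": [[[-0.6,-0.6,0,0,0,0],[-0.5,-0.5,0,0,0,0],[0,0,0,0,0,0],[0,0,0,0,0,0]]]}}

```text
clock: 2.1
position: [0.5331, -0.0874, 0.3447]
ee_rot: [0.167, 0.986, -0.001, -0.0]
ft_force: [-1.1, -0.2, -0.8]
grip_width: 0.999
grasp_force: 0.0
```

```bash
python3 - <<'E'
from h import *
o=get_obs();print(o);R=Ro.from_quat(o['ee_rot']).as_matrix();print(R)
im=camera("wrist");cv2.imwrite("pics/w0.png",im[:,:,::-1])
p=P("wrist");np.save("w0.npy",p)
for X in [(.5327,-.0857,.2447),(.5327,-.0857,.185)]:
    q=p@[*X,1];print(q[:2]/q[2])
E
```

```text
{'clock': 2.1, 'joint_pos': array([-0.54931458,  0.10687102,  0.6930138 ,  1.52522841, -0.06721998,
        1.53508263,  1.37803988]), 'joint_velocities': array([-3.44902701e-02, -2.45185736e-02, -4.46774577e-02,  1.46414376e-02,
        5.86810378e-05,  2.71754044e-03, -2.11959091e-02]), 'tau': array([  2.17815511, -36.43015981,   4.91899118, -40.51634073,
         0.16811717,  -0.10108213,   0.44766267]), 'position': array([ 0.53312809, -0.08744942,  0.34474761]), 'ee_rot': array([ 1.67267678e-01,  9.85911265e-01, -5.23821247e-04, -4.76776847e-04]), 'ft_force': array([-1.11898588, -0.16876689, -0.78285396]), 'torque': array([-0.00404683, -0.00416959, -0.0319996 ]), 'grasp_force': 0.0, 'grip_width': 0.9991839453719585}
[[-9.44042593e-01  3.29821676e-01 -1.11535606e-03]
 [ 3.29822675e-01  9.44042499e-01 -8.73383824e-04]
 [ 7.64882601e-04 -1.19238125e-03 -9.99998997e-01]]
[317.60293261 239.30867162]
[318.04397893 218.36570105]
```

View pics/w0.png

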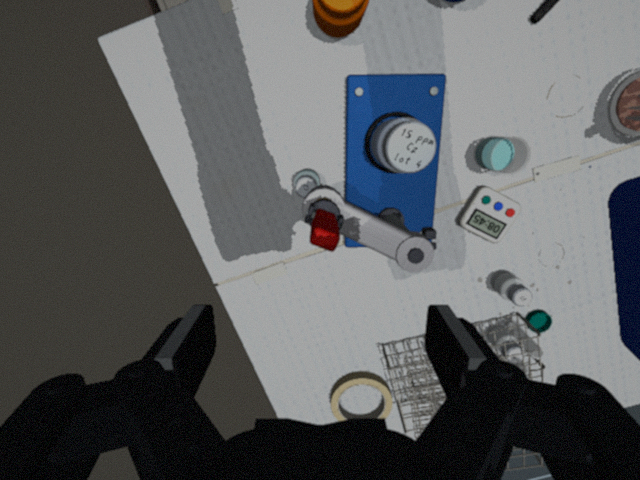

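```bash
python3 - <<'E'
import cv2
a=cv2.imread("pics/w0.png")[180:270,280:400]
cv2.imwrite("pics/w0c.png",cv2.resize(a,(800,600),interpolation=cv2.INTER_CUBIC))
E
```

```text
(no output)
```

View pics/w0c.png

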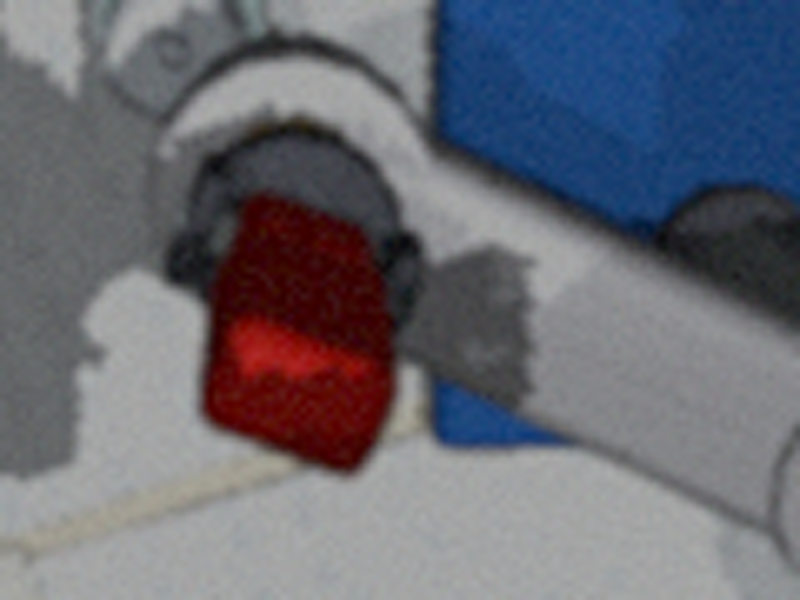

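Picks: the lever tip is at wrist (324,239) and the cheeks are left and right of it, so local y lies about 20° below image-right (world about 51°). The near face shows no black strip, so the lever folds toward the far side (about -39°). I'll turn the tool 70° and descend.

Request:
{"name": "carry_out", "arguments": {"commands": [[[0.02,0.11,0,0,0,-1],[0,0,0,0,0,-1],[0,0,0,0,0,-1],[0,0,0,0,0,-1],[0,0,0,0,0,-1],[0,0,0,0,0,-1],[0,0,0.5,0,0,-1],[0,0,0.5,0,0,-1],[0,0,0.5,0,0,-1],[0,0,0.3,0,0,-1],[0,0,0,0,0,-1],[0,0,0,0,0,-0.7],[0,0,0,0,0,0],[0,0,0,0,0,0]]]}}

```text
clock: 3.32
position: [0.5337, -0.0802, 0.2734]
ee_rot: [-0.432, 0.902, 0.0, 0.0]
ft_force: [-0.2, -0.0, -0.4]
grip_width: 1.0
grasp_force: 0.0
```

```bash
python3 - <<'E'
from h import *
o=get_obs();print(o['joint_pos'],o['position'],Ro.from_quat(o['ee_rot']).as_matrix()[:2,:2])
p=P("wrist");im=camera("wrist")
for X in [(.5335,-.083,.2447),(.5335,-.083,.185)]:
    q=p@[*X,1];print(q[:2]/q[2])
cv2.imwrite("pics/w1.png",cv2.resize(im[150:350,190:450,::-1],(780,600)))
E
```

```text
[-0.46979186  0.12191842  0.59003709  1.65141364 -0.06962035  1.38901698
  2.59269885] [ 0.53374502 -0.08024987  0.27341556] [[-0.62746703 -0.7786431 ]
 [-0.77864281  0.62746701]]
[315.57820736 274.39707683]
[316.55853081 239.04771994]
```

View pics/w1.png

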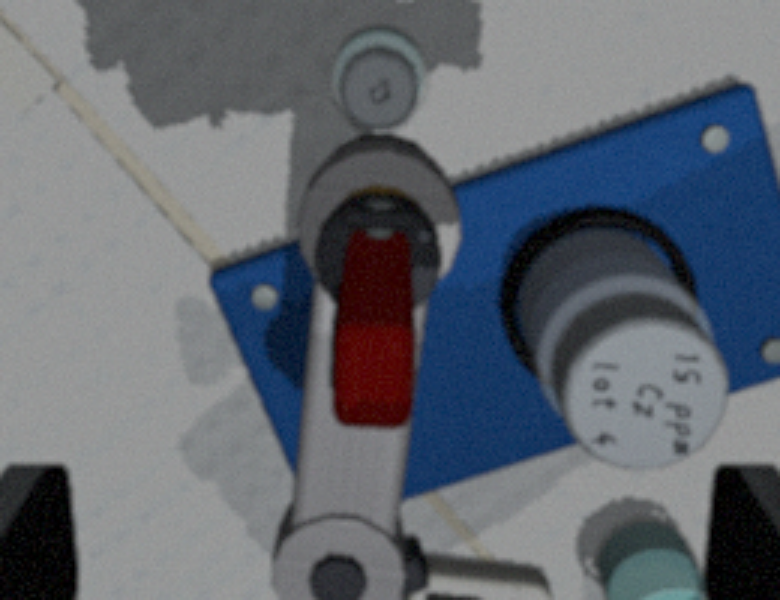

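The lever is square to the jaws, with its tip at wrist (314,274), within about 1 mm of the prediction. A dark strip on its left edge fits a fold direction of about -39°. Next: descend and grip.

Request:
{"name": "carry_out", "arguments": {"commands": [[[0.06,-0.06,0.4,0,0,0],[0,0,0.4,0,0,0],[0,0,0.4,0,0,0],[0,0,0.36,0,0,0],[0,0,0,0,0,0],[0,0,0,0,0,0]]]}}

```text
clock: 3.87
position: [0.5339, -0.0846, 0.2109]
ee_rot: [-0.431, 0.902, 0.0, -0.0]
ft_force: [0.9, 0.3, 0.1]
grip_width: 1.001
grasp_force: 0.0
```

Request:
{"name": "carry_out", "arguments": {"commands": [[[0,0,0,0,0,0],[0,0,0,0,0,0],[0,0,0,0,0,0],[0,0,0,0,0,0],[0,0,0,0,0,0],[0,0,0,0,0,0],[0,0,0,0,0,0],[0,0,0,0,0,0],[0,0,0,0,0,0],[0,0,0,0,0,0]]], "hand": 1, "force": 80}}

```text
clock: 4.7
position: [0.5343, -0.0848, 0.2113]
ee_rot: [-0.432, 0.902, 0.0, 0.0]
ft_force: [-1.7, 1.6, 5.6]
grip_width: 0.151
grasp_force: 77.9
```

```bash
python3 - <<'E'
from h import *
o=get_obs();print(o['joint_pos'],o['position'],o['ft_force'],o['torque'],o['grip_width'],o['grasp_force'],Ro.from_quat(o['ee_rot']).as_matrix())
c=np.array([.605,-.0152]);v=o['position'][:2]-c;print(np.hypot(*v),np.degrees(np.arctan2(v[1],v[0]))%360)
E
```

```text
[-0.32529167  0.15883774  0.44444182  1.73553375 -0.07177381  1.26295458
  2.59919559] [ 0.53427186 -0.08479266  0.21125459] [-1.74980593  1.58313966  5.57114723] [ 0.20277087  0.60473529 -0.03941172] 0.15107430512550854 77.94065594673157 [[-6.27560443e-01 -7.78567804e-01  2.56604400e-04]
 [-7.78567742e-01  6.27560495e-01  3.08417738e-04]
 [-4.01158905e-04 -6.23313638e-06 -9.99999920e-01]]
0.0992250404644619 224.5363717427705
```

Request:
{"name": "carry_out", "arguments": {"commands": [[[-0.03,0.193,0,0,0,0.75],[-0.03,0.193,0,0,0,0.75],[-0.03,0.193,0,0,0,0.75],[-0.03,0.193,0,0,0,0.75],[-0.03,0.193,0,0,0,0.75],[-0.03,0.193,0,0,0,0.75],[-0.03,0.193,0,0,0,0.75],[-0.03,0.193,0,0,0,0.75],[-0.03,0.193,0,0,0,0.75],[-0.03,0.193,0,0,0,0.75],[-0.03,0.193,0,0,0,0.75],[-0.03,0.193,0,0,0,0.75],[-0.03,0.193,0,0,0,0.75],[0,0,0,0,0,0],[0,0,0,0,0,0]]]}}

```text
clock: 5.95
position: [0.5088, 0.0099, 0.2112]
ee_rot: [0.064, 0.998, 0.001, 0.0]
ft_force: [-2.4, 2.5, 4.0]
grip_width: 0.15
grasp_force: 78.7
```

```bash
cat > st.py <<'E'
from h import *
o=get_obs();np.set_printoptions(precision=4,suppress=True)
R=Ro.from_quat(o['ee_rot']).as_matrix()
print(o['joint_pos'],o['position'],"F",o['ft_force'],"T",o['torque'],o['grip_width'],o['grasp_force'])
c=np.array([.605,-.0152]);v=o['position'][:2]-c;print("r",np.hypot(*v),"ang",np.degrees(np.arctan2(v[1],v[0]))%360,"ytool ang",np.degrees(np.arctan2(R[1,1],R[0,1])),"tilt",R[2])
E
python3 st.py
```

```text
[-0.4976  0.0802  0.4124  1.8124 -0.0348  1.2554  1.367 ] [0.5088 0.0099 0.2112] F [-2.3741  2.4526  4.0319] T [ 0.6391  0.4323 -0.0676] 0.1501996250619419 78.71661901473999
r 0.09947751078689597 ang 165.36030030622777 ytool ang 82.65485312855904 tilt [-0.0003  0.0011 -1.    ]
```

Request:
{"name": "carry_out", "arguments": {"commands": [[[-0.008,0.065,0,0,0,0.25],[-0.008,0.065,0,0,0,0.25],[-0.008,0.065,0,0,0,0.25],[0,0,0,0,0,0],[0,0,0,0,0,0],[0,0,0,0,0,0]]]}}

```text
clock: 6.45
position: [0.5107, 0.0166, 0.2112]
ee_rot: [0.103, 0.995, 0.0, 0.0]
ft_force: [-2.9, -0.2, 5.4]
grip_width: 0.156
grasp_force: 78.8
```

```bash
python3 st.py
```

```text
[-0.5077  0.0857  0.4107  1.807  -0.0363  1.2561  1.2766] [0.5107 0.0166 0.2112] F [-2.9039 -0.2347  5.4077] T [-0.0037  0.6727 -0.0581] 0.1558065579561406 78.77483010292053
r 0.0994966034435358 ang 161.36409494298465 ytool ang 78.12893425109935 tilt [-0.      0.0004 -1.    ]
```

Request:
{"name": "carry_out", "arguments": {"commands": [[[-0.008,0.05,0,0,0,0.2],[0,0.05,0,0,0,0],[0,0,0,0,0,0],[0,0,0,0,0,0],[0,0,0,0,0,0]]]}}

```text
clock: 6.87
position: [0.5112, 0.0178, 0.2111]
ee_rot: [0.115, 0.993, -0.001, -0.001]
ft_force: [-6.5, -7.9, 9.0]
grip_width: 0.154
grasp_force: 79.3
```

```bash
python3 st.py
```

```text
[-0.5113  0.0887  0.4109  1.8043 -0.0347  1.2581  1.2494] [0.5112 0.0178 0.2111] F [-6.5398 -7.9397  9.0143] T [-1.9098  1.5339 -0.049 ] 0.15379195231636011 79.32946801185608
r 0.09941881975789624 ang 160.59225669982752 ytool ang 76.80394721275665 tilt [ 0.001  -0.0029 -1.    ]
```

Request:
{"name": "carry_out", "arguments": {"commands": [[[0,0,0.005,0,0,1],[0,0,0.005,0,0,1],[0,0,0.005,0,0,1],[0,0,0.005,0,0,1],[0,0,0.005,0,0,1],[0,0,0.005,0,0,1],[0,0,0.005,0,0,1],[0,0,0.005,0,0,1],[0,0,0.005,0,0,1],[0,0,0.005,0,0,1]]]}}

```text
clock: 7.7
position: [0.5111, 0.0178, 0.2091]
ee_rot: [0.598, 0.801, -0.002, 0.0]
ft_force: [-7.4, -8.2, 8.6]
grip_width: 0.151
grasp_force: 79.2
```

```bash
python3 st.py
```

```text
[-0.5586  0.0902  0.462   1.8093 -0.0398  1.2538  0.2024] [0.5111 0.0178 0.2091] F [-7.3523 -8.2385  8.6359] T [-1.9714  1.6956  0.0427] 0.1505513126552955 79.16076421737671
r 0.09950246531118645 ang 160.61611760604708 ytool ang 16.505979736694357 tilt [-0.0019 -0.0024 -1.    ]
```

Request:
{"name": "carry_out", "arguments": {"commands": [[[0,0,0.005,0,0,1],[0,0,0.005,0,0,1],[0,0,0.005,0,0,1],[0,0,0.005,0,0,1],[0,0,0.005,0,0,1],[0,0,0.005,0,0,1],[0,0,0.005,0,0,1],[0,0,0.005,0,0,1],[0,0,0.005,0,0,1],[0,0,0.005,0,0,1]]]}}

```text
clock: 8.53
position: [0.5112, 0.0178, 0.2071]
ee_rot: [0.919, 0.395, -0.001, 0.001]
ft_force: [-6.6, -7.9, 8.9]
grip_width: 0.155
grasp_force: 79.4
```

```bash
python3 st.py
```

```text
[-0.608   0.0923  0.5155  1.8142 -0.0455  1.2493 -0.8389] [0.5112 0.0178 0.2071] F [-6.6037 -7.9295  8.9069] T [-1.8806  1.6657  0.0794] 0.15545992400500824 79.3673050403595
r 0.09948092398020005 ang 160.60565587523382 ytool ang -43.49519371083559 tilt [-0.003   0.0004 -1.    ]
```

Request:
{"name": "carry_out", "arguments": {"commands": [[[0,0,0.005,0,0,1],[0,0,0.005,0,0,1],[0,0,0.005,0,0,1]]]}}

```text
clock: 8.78
position: [0.5112, 0.0178, 0.2065]
ee_rot: [0.969, 0.246, -0.001, 0.001]
ft_force: [-8.6, -7.0, 9.1]
grip_width: 0.151
grasp_force: 79.4
```

```bash
python3 st.py
```

```text
[-0.6233  0.093   0.5322  1.8157 -0.0473  1.248  -1.1512] [0.5112 0.0178 0.2065] F [-8.6438 -6.9543  9.0704] T [-1.9188  1.6907  0.0341] 0.15126277501747892 79.38445329666138
r 0.09948587174072607 ang 160.60814773202802 ytool ang -61.49504615820061 tilt [-0.0027  0.0013 -1.    ]
```

Request:
{"name": "carry_out", "arguments": {"commands": [[[0,0,0.004,0,0,0.7],[0,0,0.004,0,0,0.7],[0,0,0.004,0,0,0.6]]]}}

```text
clock: 9.03
position: [0.5112, 0.0179, 0.2061]
ee_rot: [0.99, 0.144, -0.001, 0.001]
ft_force: [-6.7, -8.5, 9.7]
grip_width: 0.154
grasp_force: 79.5
```

```bash
python3 st.py|cut -c1-400
```

```text
[-0.6337  0.0935  0.5434  1.8167 -0.0486  1.247  -1.3579] [0.5112 0.0179 0.2061] F [-6.7054 -8.4611  9.7221] T [-1.887   1.7313  0.0408] 0.1537020188640895 79.53566908836365
r 0.09945543086400133 ang 160.57727132901653 ytool ang -73.4119076117276 tilt [-0.0023  0.0018 -1.    ]
```

Request:
{"name": "carry_out", "arguments": {"commands": [[[0,0,0.004,0,0,0.7],[0,0,0.004,0,0,0.7],[0,0,0.004,0,0,0.6]]]}}

```text
clock: 9.28
position: [0.5112, 0.0179, 0.2057]
ee_rot: [0.999, 0.04, -0.001, 0.001]
ft_force: [-8.1, -7.8, 11.0]
grip_width: 0.152
grasp_force: 79.6
```

```bash
python3 st.py|cut -c1-400
```

```text
[-0.6441  0.094   0.5549  1.8178 -0.0499  1.2461 -1.5659] [0.5112 0.0179 0.2057] F [-8.0844 -7.7973 11.033 ] T [-1.9845  1.8312  0.0351] 0.15166008345186427 79.63810801506042
r 0.09945062127515346 ang 160.57376700887167 ytool ang -85.41027593887499 tilt [-0.0018  0.0022 -1.    ]
```

Request:
{"name": "carry_out", "arguments": {"commands": [[[0,0,0.004,0,0,0.7],[0,0,0.004,0,0,0.7],[0,0,0.004,0,0,0.6]]]}}

```text
clock: 9.53
position: [0.5113, 0.0179, 0.2053]
ee_rot: [0.998, -0.065, -0.001, 0.001]
ft_force: [-7.9, -7.3, 11.6]
grip_width: 0.152
grasp_force: 79.8
```

```bash
python3 st.py|cut -c1-400
```

```text
[-0.6548  0.0946  0.5665  1.8187 -0.0512  1.2452 -1.7739] [0.5113 0.0179 0.2053] F [-7.9136 -7.2597 11.5758] T [-1.9732  1.8803  0.0625] 0.15221417577402685 79.80183005332947
r 0.09939500423556467 ang 160.5736365245258 ytool ang -97.40672455701558 tilt [-0.0012  0.0025 -1.    ]
```

Request:
{"name": "carry_out", "arguments": {"commands": [[[0,0,0.004,0,0,0.7],[0,0,0.004,0,0,0.7],[0,0,0.004,0,0,0.6]]]}}

```text
clock: 9.78
position: [0.5113, 0.0179, 0.205]
ee_rot: [0.986, -0.169, -0.0, 0.001]
ft_force: [-8.8, -8.6, 14.2]
grip_width: 0.15
grasp_force: 80.0
```

```bash
python3 st.py|cut -c1-400
```

```text
[-0.6656  0.0951  0.5783  1.8195 -0.0525  1.2444 -1.9818] [0.5113 0.0179 0.205 ] F [-8.782  -8.5626 14.1937] T [-2.0404  2.1213  0.2004] 0.14955849359320528 79.99109745025635
r 0.09932636260766643 ang 160.55501342623663 ytool ang -109.40129333303692 tilt [-0.0005  0.0026 -1.    ]
```

Foot is touching (0.2 N m). Finer steps now.

Request:
{"name": "carry_out", "arguments": {"commands": [[[0,0,0.002,0,0,0.4],[0,0,0.002,0,0,0.4],[0,0,0,0,0,0]]]}}

```text
clock: 10.03
position: [0.5113, 0.0179, 0.2049]
ee_rot: [0.978, -0.209, -0.0, 0.001]
ft_force: [-8.5, -8.3, 13.3]
grip_width: 0.15
grasp_force: 80.2
```

```bash
python3 st.py|cut -c1-400
```

```text
[-0.67    0.0953  0.5831  1.8199 -0.0531  1.2441 -2.064 ] [0.5113 0.0179 0.2049] F [-8.4922 -8.2926 13.3274] T [-2.0685  1.9762 -0.0015] 0.14978644378565845 80.16428232192993
r 0.09934640896914868 ang 160.55564787006736 ytool ang -114.13854672159553 tilt [-0.0003  0.0027 -1.    ]
```

Request:
{"name": "carry_out", "arguments": {"commands": [[[0,0,0.003,0,0,0.6],[0,0,0.003,0,0,0.6]]]}}

```text
clock: 10.2
position: [0.5114, 0.0178, 0.2048]
ee_rot: [0.963, -0.27, -0.0, 0.001]
ft_force: [-4.9, -9.8, 15.7]
grip_width: 0.149
grasp_force: 80.9
```

```bash
python3 st.py|cut -c1-400
```

```text
[-0.6764  0.0956  0.5902  1.8203 -0.0538  1.2436 -2.1885] [0.5114 0.0178 0.2048] F [-4.9168 -9.7711 15.6878] T [-2.4157  1.2298  0.4709] 0.1488155271847221 80.94815254211426
r 0.09922413960538827 ang 160.5719992042821 ytool ang -121.32412044551673 tilt [ 0.0003  0.0026 -1.    ]
```

Request:
{"name": "carry_out", "arguments": {"commands": [[[0,0,0.002,0,0,0.4],[0,0,0.002,0,0,0.4]]]}}

```text
clock: 10.37
position: [0.5116, 0.0178, 0.2048]
ee_rot: [0.951, -0.309, 0.0, 0.001]
ft_force: [-7.8, -9.5, 16.2]
grip_width: 0.15
grasp_force: 94.2
```

```bash
python3 st.py|cut -c1-400
```

```text
[-0.681   0.0958  0.5948  1.8203 -0.0538  1.2431 -2.2702] [0.5116 0.0178 0.2048] F [-7.8055 -9.4889 16.1576] T [-2.3158  2.0914  1.6055] 0.150086836159245 94.23759184777737
r 0.09904682845340176 ang 160.5135365136484 ytool ang -126.00918539519337 tilt [ 0.0011  0.0026 -1.    ]
```

Snug: 1.6 N m at about 3.5 rad. I'll hold, ease off the side load, open and lift for a look.

Request:
{"name": "carry_out", "arguments": {"commands": [[[0,0,0,0,0,0],[0,0,0,0,0,0],[0,0,0,0,0,0],[0,0,0,0,0,0],[0,0.05,0,0,0,0],[0,0,0,0,0,0]]]}}

```text
clock: 10.87
position: [0.5113, 0.0176, 0.2049]
ee_rot: [0.952, -0.307, 0.001, 0.0]
ft_force: [-2.5, -5.7, 11.0]
grip_width: 0.15
grasp_force: 92.0
```

Request:
{"name": "carry_out", "arguments": {"commands": [[[0,0,0,0,0,0],[0,0,0,0,0,0],[0,0,0,0,0,0],[0,0,0,0,0,0],[0,0,0,0,0,0],[0,0,0,0,0,0],[0,0,-0.5,0,0,0],[0,0,-0.7,0,0,0],[0,0,-0.7,0,0,0],[0,0,-0.5,0,0,0],[0,0,0,0,0,0],[0,0,0,0,0,0]]], "hand": -1}}

```text
clock: 11.87
position: [0.5112, 0.0188, 0.3005]
ee_rot: [0.951, -0.308, 0.001, -0.001]
ft_force: [0.3, 0.1, -1.4]
grip_width: 0.996
grasp_force: 0.0
```

```bash
python3 - <<'E'
from h import *
exec(open('st.py').read())
p=P("wrist");im=camera("wrist")
for X in [(.511,.0175,.238),(.511,.0175,.178),(.511+.035,.0175+.0486,.178)]:
    q=p@[*X,1];print(q[:2]/q[2])
cv2.imwrite("pics/w2.png",cv2.resize(im[130:330,190:450,::-1],(780,600)))
E
```

```text
[-0.6963  0.0313  0.5912  1.6745 -0.0181  1.4393 -2.2998] [0.5112 0.0188 0.3005] F [ 0.2667  0.142  -1.4482] T [-0.0535  0.0736  0.0174] 0.9957466844140126 0.0
r 0.09978136623274449 ang 160.06837095848283 ytool ang -125.86376475130756 tilt [ 0.001  -0.0016 -1.    ]
[324.967  256.4032]
[324.0887 229.036 ]
[245.4164 229.1631]
```

View pics/w2.png

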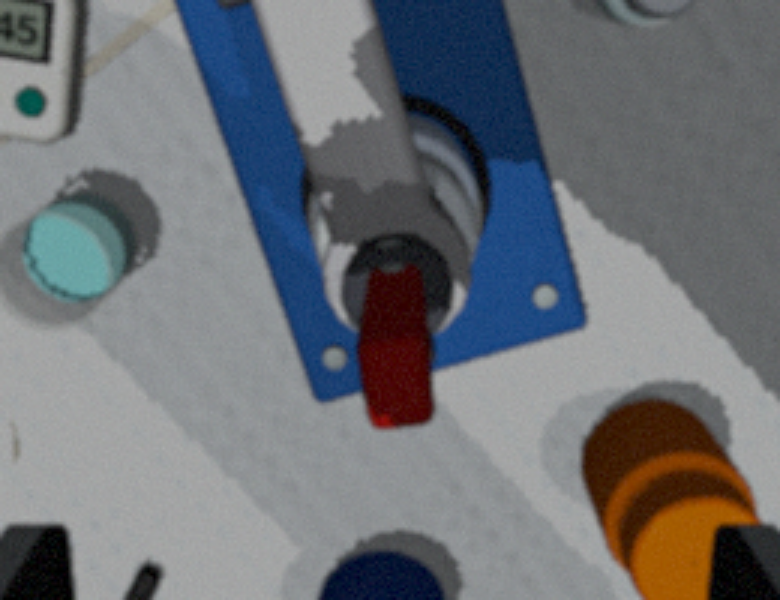

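The lever stands at (397,385) in the crop, about 6° off the jaws. Its fold side is toward tool -y, image left. I'll shut the jaws, go behind it and descend.

Request:
{"name": "carry_out", "arguments": {"commands": [[[0,0.4,0,0,0,-0.5],[0,0.4,0,0,0,-0.5],[0,0.3,0,0,0,0],[0,0,0,0,0,0],[0,0,0,0,0,0],[0,0,0,0,0,0],[0,0,0.5,0,0,0],[0,0,0.5,0,0,0],[0,0,0.5,0,0,0],[0,0,0.43,0,0,0],[0,0,0,0,0,0],[0,0,0,0,0,0]]], "hand": 1}}

```text
clock: 12.92
position: [0.4866, -0.0175, 0.2223]
ee_rot: [0.966, -0.258, -0.001, 0.001]
ft_force: [1.2, -0.3, 0.2]
grip_width: -0.0
grasp_force: 0.0
```

Request:
{"name": "carry_out", "arguments": {"commands": [[[0,-0.3,0,0,0,0],[0,-0.3,0,0,0,0],[0,-0.3,0.03,0,0,0],[0,0,0,0,0,0]]]}}

```text
clock: 13.25
position: [0.5061, 0.0166, 0.2217]
ee_rot: [0.967, -0.256, 0.0, -0.0]
ft_force: [-0.1, 0.6, -0.0]
grip_width: -0.003
grasp_force: 0.0
```

```bash
python3 st.py
```

```text
[-0.6883  0.0641  0.5956  1.8116 -0.0378  1.276  -2.171 ] [0.5061 0.0166 0.2217] F [-0.0848  0.649  -0.0339] T [-0.0102 -0.008   0.0102] -0.0031047537209276345 0.0
r 0.10390566584804439 ang 162.1856590626299 ytool ang -119.64855260155488 tilt [ 0.0008 -0.0008 -1.    ]
```

Request:
{"name": "carry_out", "arguments": {"commands": [[[0,-0.3,0.03,0,0,0],[0,-0.25,0.15,0,0,0],[0,-0.25,0.2,0,0,0],[0,-0.1,0.2,0,0,0],[0,-0.1,0.15,0,0,0],[0,0,0,0,0,0]]]}}

```text
clock: 13.75
position: [0.524, 0.0485, 0.1903]
ee_rot: [0.966, -0.257, -0.001, 0.001]
ft_force: [-1.3, 0.4, -0.1]
grip_width: -0.0
grasp_force: 0.0
```

```bash
python3 - <<'E'
from h import *
exec(open('st.py').read())
im=camera("scene");cv2.imwrite("pics/s3.png",cv2.resize(im[160:310,200:400,::-1],(800,600)))
E
```

```text
[-0.7036  0.1481  0.5779  1.8027 -0.0854  1.2181 -2.1921] [0.524  0.0485 0.1903] F [-1.2562  0.3658 -0.0917] T [-0.0191 -0.0282 -0.0399] -0.0003974553043165081 0.0
r 0.10304728699470278 ang 141.82038002118705 ytool ang -119.81734319096715 tilt [-0.0016  0.0019 -1.    ]
```

View pics/s3.png

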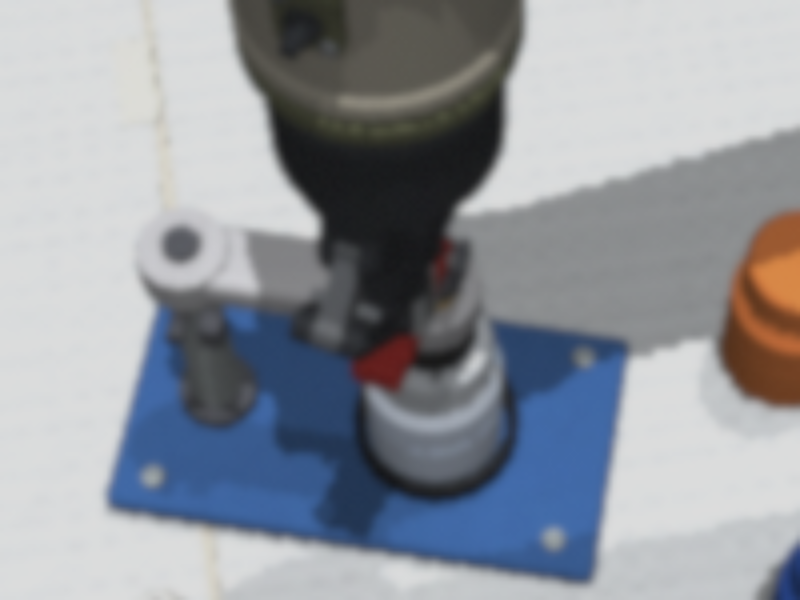

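The lever is nearly down at (385,360) in the crop. Pressing it flat.

Request:
{"name": "carry_out", "arguments": {"commands": [[[0,0,0.08,0,0,0],[0,0,0.08,0,0,0],[0,0,0,0,0,0],[0,0,0,0,0,0]]]}}

```text
clock: 14.13
position: [0.5249, 0.0477, 0.1869]
ee_rot: [0.966, -0.258, 0.001, -0.001]
ft_force: [-2.4, -0.1, 9.2]
grip_width: -0.0
grasp_force: 4.4
```

Request:
{"name": "carry_out", "arguments": {"commands": [[[0,0,0.08,0,0,0],[0,0,0,0,0,0],[0,0,0,0,0,0]]]}}

```text
clock: 14.38
position: [0.5259, 0.0475, 0.1859]
ee_rot: [0.966, -0.258, 0.002, -0.002]
ft_force: [-7.8, -1.7, 27.4]
grip_width: 0.001
grasp_force: 13.8
```

Request:
{"name": "carry_out", "arguments": {"commands": [[[0,0,-0.4,0,0,0],[0,0,-0.8,0,0,0],[0,0.5,-0.8,0,0,0],[0,0.8,-0.5,0,0,0],[0,0.9,0,0,0,0],[0,0.9,0,0,0,0],[0,0.9,0,0,0,0],[0,0.9,0,0,0,0],[0,0,0,0,0,0],[0,0,0,0,0,0]]]}}

```text
clock: 15.22
position: [0.4261, -0.1239, 0.2829]
ee_rot: [0.966, -0.26, 0.0, -0.001]
ft_force: [0.6, 0.2, -0.1]
grip_width: -0.0
grasp_force: 0.0
```

```bash
python3 - <<'E'
from h import *
print(get_obs()['position'])
a=camera("scene")[160:310,220:370,::-1];b=camera("top")[140:290,270:420,::-1]
cv2.imwrite("pics/s4.png",np.hstack([cv2.resize(x,(400,400),interpolation=2) for x in(a,b)]))
E
```

```text
[ 0.4261119  -0.12392113  0.28286138]
```

View pics/s4.png

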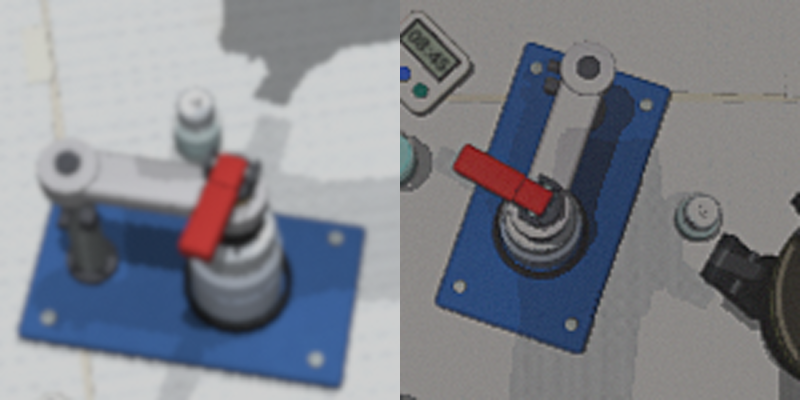

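```bash
python3 - <<'E'
from h import *
f=lambda x,y,ox:((x-ox)/2.667+(220 if ox==0 else 270),y/2.667+(160 if ox==0 else 140))
for n,a,b in[("tipL/R",(181,245),(470,146)),("tip2",(211,253),(456,170)),("root",(218,156),(552,193)),("root2",(245,158),(541,215))]:
    print(n,tri(f(*a,0),f(*b,400)))
E
```

```text
tipL/R [0.54540342 0.06235465 0.17668878]
tip2 [0.52939875 0.07105111 0.17880431]
root [0.51589209 0.00849821 0.17498569]
root2 [0.50088537 0.01547555 0.18055523]
```

The lever is level (tip and root both at about 0.178 m), the arm lies along the holder at its stop, and the neighbours look unmoved.

```bash
python3 -c "
from workcell import *
print(hand_in())"
```

```text
the job is handed in; nothing more can be done
None
```

I handed the job in at about 15 s with the arm at its stop over the bottle, the bolt screwed down snug (1.6 N m after about 3.5 rad of turning) and the red lever folded level; no verdict came back, and the final foot force on the cap was not measured.

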